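# Run the joint probe along the panel's glue seam

## Task

Check the glue seam on the panel with the orange spring-tipped stylus: first lay the stylus in its sloping rest, tip down the slope, and let go, so that you can take it again in a writing grip. Then, holding it nearly upright (leaning no more than about 30 degrees), set its tip lightly on the red dot and draw it slowly (about 3 cm a second) along the seam, round the corner to the blue dot, always touching, never leaving the seam and without lifting on the way. Finally lay it back in the sloping rest, tip down the slope, let go, and leave everything else on the bench where it is.

Things in the scene. Friction and masses are not known exactly. Their poses are not given: they have to be found in the camera images.
- stylus: joint probe: orange square body 110 x 24 x 24 mm with black bands, 100 g, and at one end a steel nose (9 mm across, 25 long) with a 6 mm dark spring plunger. Origin: middle of the body's underside as it lies (12 mm below its long axis); x along the body to the tip, z up from that underside. Starts lying on the bench, tip roughly away from the robot
- stylus_mid (a point): middle of the stylus's square body, on its long axis (12 mm from each long face, 55 mm from each end)
- stylus_tip (a point): centre of the round plunger tip (radius 3 mm), 95 mm from stylus_mid along the long axis when extended. The plunger springs back up to 10 mm into the nose: 1 N at first touch, 4 N fully in, so press it in by some 3 to 7 mm.
- rest: wooden rest, screwed down: foot 150 x 90 x 14 mm with a narrow beam (12 mm wide, 126 long) sloping down 40 deg to its +x side. Origin: middle of the foot's underside. A 6 mm lip at the low end stops the stylus's square shoulder (nose passes over it). Flared cheeks at both ends (29 mm apart, 16 mm high) keep it on; the 75 mm between them are free for fingers astride the beam
- seat: the seat of the rest: its origin is where stylus_mid lies when the stylus is seated, shoulder against the lip (100 mm above the bench, 12 mm above the beam's face); x points down the slope 40 degrees below level, the way the tip points; y is level; z is square to the slope, up
- panel: light wooden panel 180 x 130 x 30 mm, fixed flat between four round dogs (18 mm across, 24 high, at its long sides), a dark board let in flush at one corner. Origin: middle of the underside; z up, x along the 180 mm side, y along the 130 mm side; top face at z = 30 mm. The seam is the edge between dark and light wood
- seam_start (a point): red dot (16 mm across) on the seam, on the panel's top face: start of the path, at panel x 50, y 25 mm
- seam_corner (a point): the inner right-angled corner of the seam, 90 mm from the start, at panel x -40, y 25 mm, top face
- seam_end (a point): blue dot (16 mm across) on the seam: end of the path, 65 mm from the corner, at panel x -40, y -40 mm, top face
- screw_jar: closed glass jar with black cap, 56 mm across, 70 mm high; origin at the centre of its underside; a bystander, not to be disturbed
- offcut: flat wooden offcut 50 x 110 x 22 mm; origin at the centre of its underside; a bystander, not to be disturbed
- tape_measure: yellow tape measure 62 x 34 x 58 mm; origin at the centre of its underside; a bystander, not to be disturbed
- screwdriver: red-handled screwdriver lying on the bench; origin at the centre of its underside; a bystander, not to be disturbed
- tube: aluminium square tube 160 x 30 x 30 mm lying down; origin at the centre of its underside; a bystander, not to be disturbed
- block: wooden block 70 x 60 x 60 mm; origin at the centre of its underside; a bystander, not to be disturbed
Things that resemble listed ones, but are neither listed nor needed, are in the scene too. Several things have the shape of the rest; the one meant has the colours described above.

How it is judged (in metres and radians):
On the way, in this order (a step that is already met when the one before it is completed fails the run):
1. the stylus lies seated in the sloping rest, tip down the slope, let go (x of stylus_mid in the frame of seat between -0.02 and 0.007 m and y of stylus_mid in the frame of seat between -0.006 and 0.006 m and z of stylus_mid in the frame of seat between -0.006 and 0.006 m and angle between the x axis of stylus and the x axis of seat, either way round below 0.12 rad and x of stylus_tip in the frame of seat above 0.05 m and linear speed of stylus below 0.02 m/s and contact force between the fingers and stylus below 0.1 N), for 0.3 s.
2. the held stylus's tip touches the seam within 8 mm of the red dot (contact force between stylus and panel above 0.3 N and contact force between the fingers and stylus above 1 N and distance between stylus_tip and seam_start below 0.009 m), for 0.1 s.
3. the tip slides past the middle of the long leg (contact force between stylus and panel above 0.3 N and contact force between the fingers and stylus above 1 N and x of stylus_tip in the frame of panel between -0.003 and 0.013 m and y of stylus_tip in the frame of panel between 0.019 and 0.031 m), for 0.1 s.
4. the tip reaches the corner (contact force between stylus and panel above 0.3 N and contact force between the fingers and stylus above 1 N and distance between stylus_tip and seam_corner below 0.009 m), for 0.1 s.
5. the tip slides past the middle of the short leg (contact force between stylus and panel above 0.3 N and contact force between the fingers and stylus above 1 N and y of stylus_tip in the frame of panel between -0.0155 and 0.0005 m and x of stylus_tip in the frame of panel between -0.046 and -0.034 m), for 0.1 s.
6. the tip reaches the blue dot (contact force between stylus and panel above 0.3 N and contact force between the fingers and stylus above 1 N and distance between stylus_tip and seam_end below 0.009 m), for 0.1 s.
At the end, for the whole second after the job is handed in: The stylus lies at rest and let go in the seat of the sloping rest, tip down the slope: its middle at most 20 mm up the slope from the seat's origin and within 6 mm sideways and in height, its axis within 7 degrees of the slope. No bystander has been moved more than 30 mm (all of step 1); the robot touches nothing.
It fails at once if the tip touches the panel more than 6 mm off the seam, or more than 10 mm beyond the path's ends (contact force between stylus and panel above 0.3 N and not ((x of stylus_tip in the frame of panel between -0.046 and 0.06 m and y of stylus_tip in the frame of panel between 0.019 and 0.031 m) or (x of stylus_tip in the frame of panel between -0.046 and -0.034 m and y of stylus_tip in the frame of panel between -0.05 and 0.031 m))).
It fails at once if the stylus leans more than 38 degrees from upright while it touches the panel (contact force between stylus and panel above 0.3 N and not (angle between stylus's own x axis and vertical above 2.48 rad)).
It fails at once if while it touches the panel the stylus moves faster than 100 mm/s (before it has come to the blue dot) or presses with more than 20 N ((contact force between stylus and panel above 0.3 N and linear speed of stylus above 0.1 m/s and distance between stylus_tip and seam_end above 0.012 m) or contact force between stylus and panel above 20 N).
It fails at once if the tip is lifted off (3 to 12 mm clear) over the middle part of either leg of the seam (z of stylus_tip in the frame of panel between 0.036 and 0.045 m and ((x of stylus_tip in the frame of panel between -0.025 and 0.035 m and y of stylus_tip in the frame of panel between 0.017 and 0.033 m) or (x of stylus_tip in the frame of panel between -0.048 and -0.032 m and y of stylus_tip in the frame of panel between -0.025 and 0.01 m))).
It fails at once if a bystander is moved more than 30 mm (distance of any of screw_jar, offcut, tape_measure, screwdriver, tube, block from where it was at the start of the episode above 0.03 m).
It also fails if it takes over 72 s, if anything falls off the work surface, if the arm or the gripper's body presses on something with over 40 N, if the wrist force passes 120 N, or if a joint passes its speed limit or range.

## Robot

A 6-joint arm with a two-finger parallel gripper is mounted at the origin on the work surface. World frame = base frame: x ahead of the robot, y to its left, z up, the work surface at z = 0. Lengths are in m, angles in degrees, forces in N, time in s.
With the tool pointing down it reaches from about 0.35 to 0.875 m from the base axis. Payload 4.2 kg.
Tool frame: the origin (TCP) lies at the very end of the fingers, on their centre line; the grasp point (between the pads) lies 19 mm behind it; z points along the fingers, y is the line along which they close (so a half turn about z gives the same grasp; the last joint's range is limited). The gripper opens to 87 mm and grips with 3 to 60 N. Pads are 19 mm wide; open, the fingers measure 117 mm over their backs; the gripper's body (75 mm by 190 mm) begins 51 mm behind the grasp point.
Start: joints at [-53.308, 22.042, 0.453, 0, -68.411, -14.817], TCP at [0.233, -0.58, 0.223] pointing down, gripper open.
Joint ranges: [-179.83, 179.83], [-69.29, 118.12], [-61.27, 80.66], [-181.25, 117.63], [-171.15, -9.14], [-177.46, 177.46]. Speed limits (degrees/s): [159.86, 159.86, 180, 180, 180, 180].

## Interface

Orientations are given as a 3x3 rotation matrix whose columns are the frame's x, y, z axes.
In Python, from station import r gives the robot as it stands.
- The arm moves only by the tool jog_arm, never from a script. Its argument "plan" is text: rows parted by semicolons, each of 7 numbers parted by spaces: the shift along the tool's x, y, z normalised to -1 to 1, where 1 is 0.025 m, then the turn, a rotation vector about the tool's x, y, z normalised to -1 to 1, where 1 is 8 degrees, then the closure, from -1 (fully open) to 1 (shut). A call has exactly 10 rows; each row shifts and turns the commanded pose from where the row before left it, along the tool's axes as they then stand; what a row does not reach is not made up. A row lasts 1/10 s, in which the tool goes at most 50 mm and 8.59 degrees, less where a joint would pass 70% of its speed; a pose out of reach is approached as far as the arm can. A call with a number of a shift or a turn outside -1 to 1 is refused whole. A call with a gripper value outside its range is refused whole. The fingers move at their own pace and stop on an object; the grip force is fixed at half the most. Time passes only in rows, so rows that do not move let the fingers close, or fill a call up. It gives the time, the measured TCP pose, the force, the opening and the grip force at its end, in the units of the state.
- r.sense(): the state, without advancing time (a new reading comes with each control period).
- r.capture(name): name is "scene" or "top" or "wrist"; returns (picture, depth): 400x640x3 uint8, red, green, blue; 400x640 float32, m along the optical axis (not along the pixel's ray), 0 where there is no reading.
- r.get_calibration(name): a dict with "mtx" (3x3 intrinsics, pixels), "distortion" ([k1, k2, p1, p2, k3] as OpenCV has them; the pictures are not rectified), "extrinsics" (4x4, takes a point from camera to world coordinates). Camera axes: x right, y up, looking along -z (the intrinsics and any distortion apply to the point x, -y, -z); pixel columns grow to the right and rows downward; lengths in m; the calibration is good to about 2 mm. A picture is of the moment at which its call begins: read the wrist's pose just before it. get_calibration takes no time and is no camera call; for the wrist camera it gives the pose at the moment of the call.
- r.finish_job(): hands the job in; it is judged then, once.
The state is a dict: "time_s": time; "joints": joint angles; "joint_velocities": joint speeds; "effort": joint torques, N m; "tcp_pos": TCP position; "ee_rot": TCP orientation; "wrist_force": force on the tool from outside, world axes, zero at the start; "moment": the same for the moment, N m; "gripper_width": opening from 0.0 (shut) to 1.0 (fully open); "gripper_force": force on a finger pad.
Only numpy, scipy, OpenCV 4.12 (cv2) and the standard library are available. Lean on these libraries where they do the work, as an engineer would, in place of code of your own. Each camera call takes 0.05 s, during which the arm holds its last target. There are 200 camera calls.

## Working session

There is one attempt and no reset: what is moved stays moved. The work goes in short steps, Python scripts to look and compute and a tool call to move; the robot and the scene stay as the last step left them, time stands still between calls to the robot, and variables do not carry over. Pictures are saved under pics/ and viewed, at most 12 in all, crops included, and the job is handed in when it is done.

Besides the shell and the picture viewer there is one more tool, called after "Call:" in YAML: its name, and indented under it one key for each argument. jog_arm: Moves the arm, as the interface text tells. Scaled input: -1 to 1 covers 0.025 m each way for a shift and 8 degrees each way for a turn. Its arguments: {"type":"object","properties":{"plan":{"type":"string"}},"required":["plan"]}

```bash
ls; mkdir -p pics
cat > h.py <<'E'
import numpy as np, cv2
from station import r
def cap(n):
    c=r.get_calibration(n); im,d=r.capture(n)
    return im,d,{k:np.array(c[k],float) for k in c}
def und(c,uv): 
    p=cv2.undistortPoints(np.array(uv,float).reshape(-1,1,2),c['mtx'],c['distortion']).reshape(-1,2)
    return np.c_[p[:,0],-p[:,1],-np.ones(len(p))]
def plane(c,uv,z):
    E=c['extrinsics'];d=und(c,uv)@E[:3,:3].T;o=E[:3,3]
    return o+d*((z-o[2])/d[:,2])[:,None]
def dep(c,uv,d):
    E=c['extrinsics'];uv=np.array(uv).reshape(-1,2)
    z=d[uv[:,1].astype(int),uv[:,0].astype(int)]
    return (und(c,uv)*z[:,None])@E[:3,:3].T+E[:3,3]
def proj(c,P):
    E=c['extrinsics'];q=(np.array(P).reshape(-1,3)-E[:3,3])@E[:3,:3]*[1,-1,-1]
    return cv2.projectPoints(q,np.zeros(3),np.zeros(3),c['mtx'],c['distortion'])[0].reshape(-1,2)
def tri(c1,u1,c2,u2):
    A=[];b=[]
    for c,u in((c1,u1),(c2,u2)):
        d=und(c,[u])[0]@c['extrinsics'][:3,:3].T;d/=np.linalg.norm(d);M=np.eye(3)-np.outer(d,d);A.append(M);b.append(M@c['extrinsics'][:3,3])
    return np.linalg.lstsq(np.vstack(A),np.hstack(b),rcond=None)[0]
E
cat > a.py <<'E'
from h import *
import pickle
o={}
for n in('scene','top','wrist'):
    o[n]=cap(n);cv2.imwrite(f'pics/{n}0.png',o[n][0][:,:,::-1]);print(n,o[n][2]['extrinsics'].round(3).tolist(),o[n][2]['mtx'][0,0],(o[n][1]>0).mean())
pickle.dump(o,open('v0.pkl','wb'));print(r.sense())
E
python3 a.py
```

```text
pics
scene [[-0.813, -0.503, 0.294, 0.877], [0.583, -0.695, 0.422, 0.489], [-0.008, 0.514, 0.858, 1.109], [0.0, 0.0, 0.0, 1.0]] 376.7421073825331 0.9959765625
top [[-0.021, 0.996, -0.086, 0.408], [-1.0, -0.022, -0.007, -0.012], [-0.009, 0.086, 0.996, 1.44], [0.0, 0.0, 0.0, 1.0]] 476.1411636928046 0.9958828125
wrist [[-0.373, -0.891, -0.257, 0.162], [0.928, -0.358, -0.105, -0.608], [0.002, -0.277, 0.961, 0.383], [0.0, 0.0, 0.0, 1.0]] 286.072878546173 0.9960703125
{'time_s': 0.15, 'joints': array([-5.33075768e+01,  2.20795700e+01,  3.98491789e-01, -1.92473907e-02,
       -6.84105243e+01, -1.48158803e+01]), 'joint_velocities': array([ 0.09725439, -0.1551187 ,  0.17375956,  0.0417607 , -0.03769308,
       -0.02189395]), 'effort': array([-1.01217309e-03, -3.91052485e+01,  1.87586063e+01,  4.22246352e+00,
        1.23586011e-02, -1.41948267e-04]), 'tcp_pos': array([ 0.23271781, -0.57957999,  0.22173055]), 'ee_rot': array([[-9.28034984e-01, -3.72492377e-01, -7.04811285e-04],
       [-3.72493029e-01,  9.28033828e-01,  1.46860415e-03],
       [ 1.07044862e-04,  1.62545332e-03, -9.99998673e-01]]), 'wrist_force': array([ 0.25056193,  0.48110877, -0.13405226]), 'moment': array([-0.02501854, -0.04461664,  0.01015696]), 'gripper_force': 0.0, 'gripper_width': 1.0053058742412158}
```

View pics/top0.png

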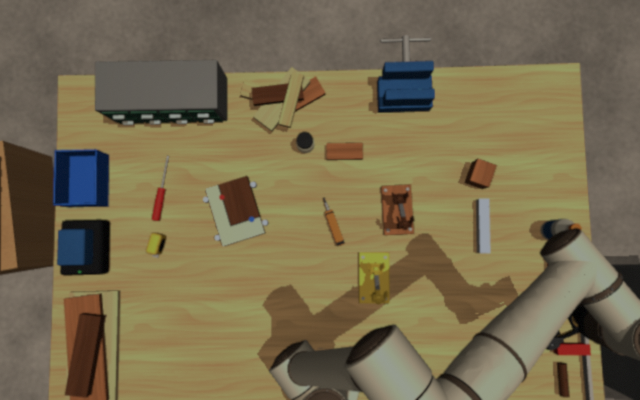

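View pics/scene0.png

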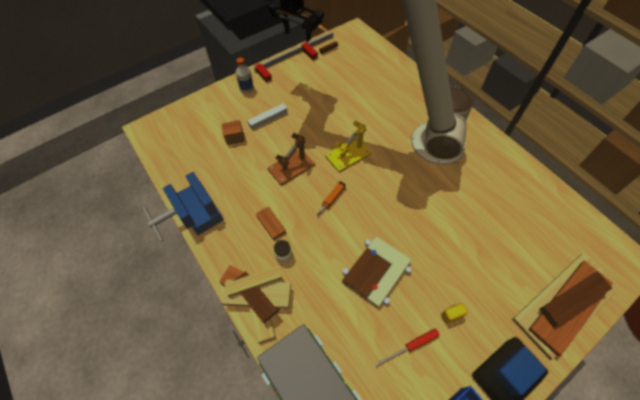

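Top view: stylus (333,222) with its tip at (324,200), wooden rest (397,210), a yellow look-alike at (374,278), panel (235,210) with red dot (220,192) and blue dot (252,218). The scene view agrees: rest (290,165), stylus (332,198), panel (377,270).

```bash
cat > b.py <<'E'
from h import *
import pickle
o=pickle.load(open('v0.pkl','rb'))
t,d,c=o['top']
pts=dict(styl=(335,225),tip=(323,199),restc=(397,210),red=(220,192),blue=(252,218),corner=(230,222),jar=(305,142),tube=(484,226),yel=(374,278),off=(345,151),block=(480,173))
for k,v in pts.items(): print(k,dep(c,[v],d)[0].round(3))
R=lambda im,x,y,w,h:cv2.resize(im[y:y+h,x:x+w,::-1],(400,300),interpolation=cv2.INTER_CUBIC)
s=o['scene'][0]
m=np.vstack([np.hstack([R(t,360,170,80,60),R(t,195,165,80,60)]),np.hstack([R(s,255,120,120,90),R(s,300,170,120,90)])])
m=np.clip(m.astype(float)*1.5,0,255).astype(np.uint8)
cv2.imwrite('pics/m0.png',m)
E
python3 b.py
```

```text
styl [ 0.469 -0.043  0.021]
tip [ 0.548 -0.009  0.016]
restc [ 0.51 -0.23  0.01]
red [0.574 0.297 0.03 ]
blue [0.495 0.204 0.025]
corner [0.484 0.268 0.028]
jar [0.71  0.04  0.072]
tube [ 0.456 -0.48   0.028]
yel [ 0.315 -0.148  0.085]
off [ 0.69  -0.078  0.025]
block [ 0.61  -0.467  0.056]
```

View pics/m0.png

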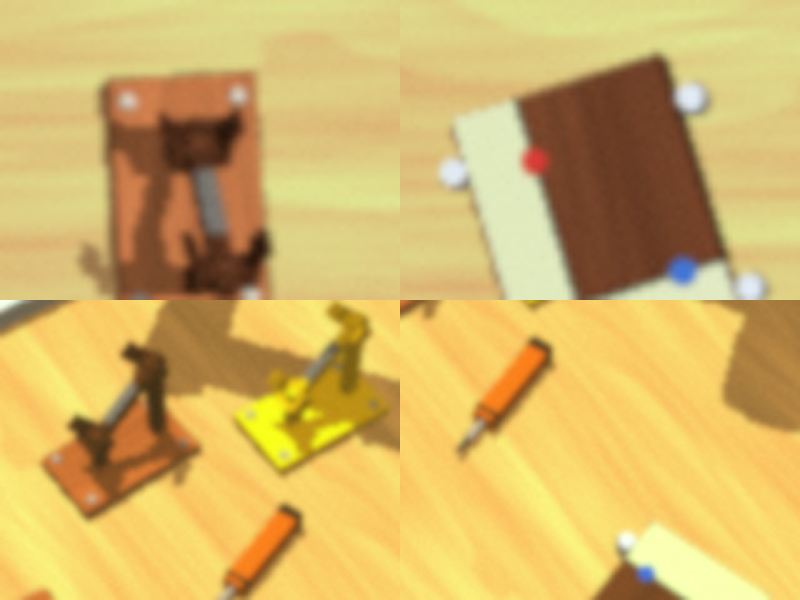

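The rest's high end is toward the robot and its low end away, along about world +x. The seam's red end is away from the robot and the corner toward it. Next I move the wrist camera over the stylus and rest.

```bash
cat >> h.py <<'E'
from scipy.spatial.transform import Rotation as Ro
def tool(yaw,pitch):
    """tool x toward -heading; pitch>0: tool z points forward along heading"""
    B=np.diag([-1.,1,-1])
    return (Ro.from_euler('z',yaw,degrees=True)*Ro.from_euler('y',-pitch,degrees=True)).as_matrix()@B
def go(p,R,N,cur=None):
    s=r.sense(); p0,R0=(s['tcp_pos'],s['ee_rot']) if cur is None else cur
    w=Ro.from_matrix(R0.T@R).as_rotvec()/N
    A=sum(R0@Ro.from_rotvec(i*w).as_matrix() for i in range(N))
    t=np.linalg.solve(A,np.array(p)-p0)
    print(N,'rows:',(t/.025).round(3),(np.degrees(w)/8).round(3),'t',round(s['time_s'],2))
E
python3 -c "
from h import *
go([.42,-.14,.23],tool(0,0),20);go([.40,-.14,.23],tool(0,0),22)"
```

```text
20 rows: [-0.545  0.792 -0.016] [ 0.001 -0.     0.137] t 0.15
22 rows: [-0.459  0.728 -0.014] [ 0.001 -0.     0.124] t 0.15
```

Call:
jog_arm:
  plan: "-0.54 0.79 -0.02 0 0 0.14 -1;-0.54 0.79 -0.02 0 0 0.14 -1;-0.54 0.79 -0.02 0 0 0.14 -1;-0.54 0.79 -0.02 0 0 0.14 -1;-0.54 0.79 -0.02 0 0 0.14 -1;-0.54 0.79 -0.02 0 0 0.14 -1;-0.54 0.79 -0.02 0 0 0.14 -1;-0.54 0.79 -0.02 0 0 0.14 -1;-0.54 0.79 -0.02 0 0 0.14 -1;-0.54 0.79 -0.02 0 0 0.14 -1"

```text
time_s: 1.15
tcp_pos: [0.3048, -0.3511, 0.2274]
ee_rot: [[-0.983, -0.184, -0.0], [-0.184, 0.983, 0.0], [0.0, 0.0, -1.0]]
wrist_force: [-0.2, -0.4, 0.7]
gripper_width: 1.0
gripper_force: 0.0
```

```bash
python3 -c "
from h import *
import pickle
o=cap('wrist');pickle.dump(o,open('w1.pkl','wb'))
print(r.sense()['tcp_pos'],r.sense()['time_s'])
go([.42,-.14,.23],tool(0,0),10)"
```

```text
[ 0.30529735 -0.34913041  0.22753331] 1.2
10 rows: [-0.543  0.786 -0.009] [0.001 0.    0.133] t 1.2
```

Call:
jog_arm:
  plan: "-0.54 0.79 -0.02 0 0 0.14 -1;-0.54 0.79 -0.02 0 0 0.14 -1;-0.54 0.79 -0.02 0 0 0.14 -1;-0.54 0.79 -0.02 0 0 0.14 -1;-0.54 0.79 -0.02 0 0 0.14 -1;-0.54 0.79 -0.02 0 0 0.14 -1;-0.54 0.79 -0.02 0 0 0.14 -1;-0.54 0.79 -0.02 0 0 0.14 -1;-0.54 0.79 -0.02 0 0 0.14 -1;-0.54 0.79 -0.02 0 0 0.14 -1"

```text
time_s: 2.2
tcp_pos: [0.4198, -0.142, 0.2325]
ee_rot: [[-1.0, 0.01, -0.0], [0.01, 1.0, 0.0], [0.0, 0.0, -1.0]]
wrist_force: [1.3, -1.4, 0.4]
gripper_width: 0.998
gripper_force: 0.0
```

```bash
python3 -c "
from h import *
import pickle
o=cap('wrist');pickle.dump(o,open('w2.pkl','wb'))
s=r.sense();print(s['tcp_pos'],s['time_s'],s['ee_rot'].round(3).tolist())
a=pickle.load(open('w1.pkl','rb'))
m=np.vstack([cv2.resize(x[0],(480,300)) for x in (a,o)])
cv2.imwrite('pics/w12.png',m[:,:,::-1])"
```

```text
[ 0.42180539 -0.1404412   0.23259434] 2.25 [[-1.0, 0.009, 0.002], [0.009, 1.0, 0.0], [-0.002, 0.0, -1.0]]
```

View pics/w12.png

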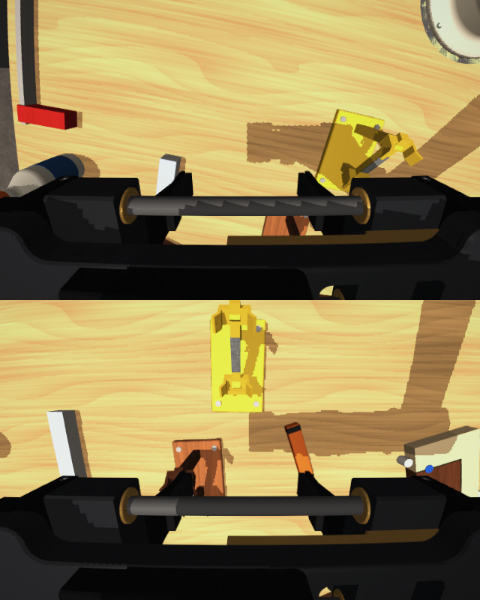

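The gripper hides everything ahead of the TCP: the rest (200,470 in the stacked image) and stylus (297,440) are half covered. The camera has to sit beyond the objects.

Call:
jog_arm:
  plan: "-1 0 0 0 0 0 -1;-1 0 0 0 0 0 -1;-1 0 0 0 0 0 -1;-1 0 0 0 0 0 -1;-1 0 0 0 0 0 -1;-1 0 0 0 0 0 -1;-1 0 0 0 0 0 -1;-1 0 0 0 0 0 -1;0 0 0 0 0 0 -1;0 0 0 0 0 0 -1"

```text
time_s: 3.25
tcp_pos: [0.6193, -0.1448, 0.2315]
ee_rot: [[-1.0, 0.009, -0.002], [0.009, 1.0, 0.0], [0.002, 0.0, -1.0]]
wrist_force: [-0.2, -0.5, 0.5]
gripper_width: 1.002
gripper_force: 0.0
```

```bash
python3 -c "
from h import *
import pickle
o=cap('wrist');pickle.dump(o,open('w3.pkl','wb'))
s=r.sense();print(s['tcp_pos'],s['time_s'],s['ee_rot'].round(3).tolist())"
```

```text
[ 0.61888493 -0.14478824  0.23195   ] 3.3 [[-1.0, 0.009, -0.002], [0.009, 1.0, 0.0], [0.002, 0.0, -1.0]]
```

Call:
jog_arm:
  plan: "0 1 0 0 0 0 -1;0 1 0 0 0 0 -1;0 1 0 0 0 0 -1;0 1 0 0 0 0 -1;0 1 0 0 0 0 -1;0 1 0 0 0 0 -1;0 1 0 0 0 0 -1;0 1 0 0 0 0 -1;0 0 0 0 0 0 -1;0 0 0 0 0 0 -1"

```text
time_s: 4.3
tcp_pos: [0.6207, 0.0554, 0.233]
ee_rot: [[-1.0, 0.008, 0.0], [0.008, 1.0, -0.0], [-0.0, -0.0, -1.0]]
wrist_force: [0.1, 1.3, 0.2]
gripper_width: 1.0
gripper_force: 0.0
```

```bash
python3 -c "
from h import *
import pickle
o=cap('wrist');pickle.dump(o,open('w4.pkl','wb'))
s=r.sense();print(s['tcp_pos'],s['time_s'],s['ee_rot'].round(3).tolist())
a=pickle.load(open('w3.pkl','rb'))
m=np.vstack([cv2.resize(x[0][:240],(800,300)) for x in (a,o)])
cv2.imwrite('pics/w34.png',m[:,:,::-1])"
```

```text
[0.62078866 0.05486592 0.23288664] 4.35 [[-1.0, 0.009, -0.0], [0.009, 1.0, -0.0], [0.0, -0.0, -1.0]]
```

View pics/w34.png

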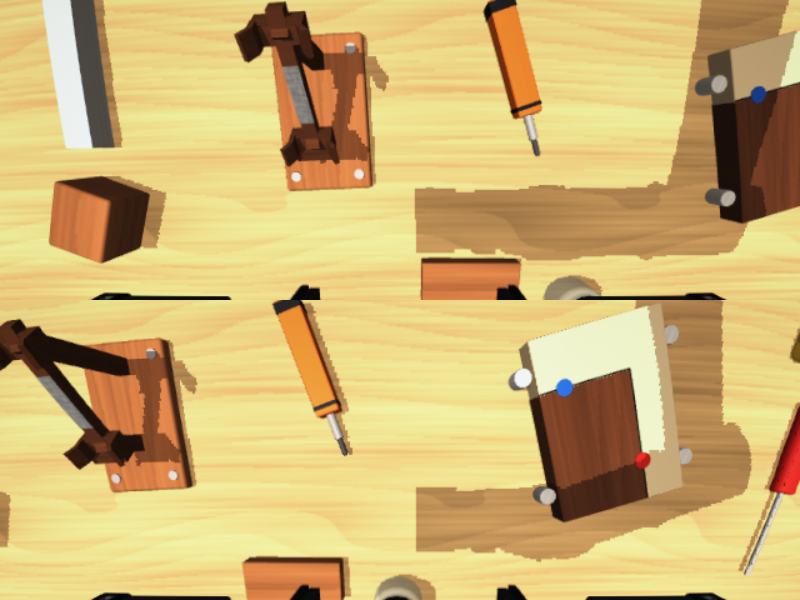

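In the stacked image's lower half, the panel shows the blue dot at (565,387) and the red dot at (643,460), with the corner at (630,368). The stylus tip is at (347,455), the rest's high end at (20,335) and its low end at (90,450). Now measuring from both views.

```bash
cat > c.py <<'E'
from h import *
import pickle
V={k:pickle.load(open(k+'.pkl','rb')) for k in('w3','w4')}
def pts(v,f,box):
    im,d,c=v;h=cv2.cvtColor(im,cv2.COLOR_RGB2HSV).astype(int)
    m=f(h[...,0],h[...,1],h[...,2])&(d>0);m[240:]=False
    m=cv2.erode(m.astype(np.uint8),np.ones((2,2)))>0
    y,x=np.nonzero(m);P=dep(c,np.c_[x,y],d)
    k=(P[:,0]>box[0])&(P[:,0]<box[1])&(P[:,1]>box[2])&(P[:,1]<box[3])&(P[:,2]>box[4])
    return P[k],np.c_[x,y][k]
for k,v in V.items():
    P,uv=pts(v,lambda h,s,b:(h>4)&(h<22)&(s>170)&(b>120),(.38,.60,-.10,.04,.012))
    T=P[P[:,2]>np.percentile(P[:,2],90)-.004]
    (cx,cy),(w,l),a=cv2.minAreaRect(T[:,:2].astype(np.float32))
    print(k,'stylus n',len(T),'ztop',np.median(T[:,2]).round(4),'c',round(cx,4),round(cy,4),'wl',round(w,4),round(l,4),'a',round(a,2))
    q=T[:,:2]-T[:,:2].mean(0);e=np.linalg.svd(q,full_matrices=False)[2][0];e*=np.sign(e[0]);print('  yaw',np.degrees(np.arctan2(e[1],e[0])).round(2))
    # beam
    B,uv=pts(v,lambda h,s,b:(s<70)&(b>60),(.40,.62,-.32,-.16,.05))
    m=B.mean(0);e=np.linalg.svd(B-m,full_matrices=False)[2][0];e*=np.sign(e[0])
    f=m+e*(.0908-m[2])/e[2]
    print('  beam n',len(B),'mid',m.round(4),'dir yaw',np.degrees(np.arctan2(e[1],e[0])).round(2),'slope',np.degrees(np.arcsin(-e[2])).round(2),'face pt',f.round(4),'ext',((B-m)@e).min().round(4),((B-m)@e).max().round(4))
    F,_=pts(v,lambda h,s,b:(h<18)&(s>120)&(b>60),(.40,.64,-.32,-.14,.010))
    F=F[F[:,2]<.018]
    if len(F): print('  foot',len(F),np.median(F[:,2]).round(4),cv2.minAreaRect(F[:,:2].astype(np.float32)))
D={}
for n,f in(('red',lambda h,s,b:((h<5)|(h>174))&(s>170)&(b>60)),('blue',lambda h,s,b:(h>100)&(h<125)&(s>120)&(b>60))):
    for k,v in V.items():
        P,uv=pts(v,f,(.4,.7,.15,.36,.015))
        if len(P): 
            ctr=cv2.minEnclosingCircle(uv.astype(np.float32))[0];D[n,k]=uv.mean(0);print(n,k,len(P),uv.mean(0).round(1),P.mean(0).round(4),'z30',plane(v[2],[uv.mean(0)],.03)[0].round(4))
for n in('blue','red'):
    if (n,'w3') in D and (n,'w4') in D: print('tri',n,tri(V['w3'][2],D[n,'w3'],V['w4'][2],D[n,'w4']).round(4))
# dark board corners, w4
im,d,c=V['w4'];h=cv2.cvtColor(im,cv2.COLOR_RGB2HSV)
y,x=np.mgrid[:400,:640];P=dep(c,np.c_[x.ravel(),y.ravel()],d).reshape(400,640,3)
top=(abs(P[...,2]-.03)<.004)&(P[...,1]>.15)&(P[...,1]<.36)&(y<240)
print('panel z',np.median(P[top][:,2]))
r1=cv2.minAreaRect(plane(c,np.c_[x[top],y[top]],.03)[:,:2].astype(np.float32));print('panel',r1)
E
python3 c.py
```

```text
w3 stylus n 1523 ztop 0.0228 c 0.4607 -0.041 wl 0.1084 0.0231 a 18.57
  yaw 18.68
  beam n 500 mid [ 0.5027 -0.2302  0.092 ] dir yaw 3.54 slope 76.11 face pt [ 0.503  -0.2301  0.0908] ext -0.1867 0.0219
  foot 5435 0.0129 ((0.5113544464111328, -0.22987593710422516), (0.14768344163894653, 0.08832797408103943), 1.9012666940689087)
w4 stylus n 1513 ztop 0.0228 c 0.461 -0.0401 wl 0.108 0.0225 a 18.75
  yaw 18.87
  beam n 384 mid [ 0.5031 -0.2304  0.0908] dir yaw 1.28 slope 40.1 face pt [ 0.5031 -0.2304  0.0908] ext -0.0234 0.0261
  foot 5769 0.0129 ((0.5116246342658997, -0.22928856313228607), (0.14787566661834717, 0.08890040963888168), 1.4897857904434204)Traceback (most recent call last):
  File "c.py", line 28, in <module>
    P,uv=pts(v,f,(.4,.7,.15,.36,.015))
         ~~~^^^^^^^^^^^^^^^^^^^^^^^^^^
  File "c.py", line 8, in pts
    y,x=np.nonzero(m);P=dep(c,np.c_[x,y],d)
                        ~~~^^^^^^^^^^^^^^^^
  File "h.py", line 15, in dep
    return (und(c,uv)*z[:,None])@E[:3,:3].T+E[:3,3]
            ~~~^^^^^^
  File "h.py", line 7, in und
    p=cv2.undistortPoints(np.array(uv,float).reshape(-1,1,2),c['mtx'],c['distortion']).reshape(-1,2)
      ~~~~~~~~~~~~~~~~~~~^^^^^^^^^^^^^^^^^^^^^^^^^^^^^^^^^^^^^^^^^^^^^^^^^^^^^^^^^^^^^
cv2.error: OpenCV(4.12.0) /io/opencv/modules/calib3d/src/undistort.dispatch.cpp:347: error: (-215:Assertion failed) CV_IS_MAT(_src) && CV_IS_MAT(_dst) && (_src->rows == 1 || _src->cols == 1) && (_dst->rows == 1 || _dst->cols == 1) && _src->cols + _src->rows - 1 == _dst->rows + _dst->cols - 1 && (CV_MAT_TYPE(_src->type) == CV_32FC2 || CV_MAT_TYPE(_src->type) == CV_64FC2) && (CV_MAT_TYPE(_dst->type) == CV_32FC2 || CV_MAT_TYPE(_dst->type) == CV_64FC2) in function 'cvUndistortPointsInternal'
```

```bash
sed -i 's/y,x=np.nonzero(m);P=dep/y,x=np.nonzero(m)\n    if len(x)==0: return [],[]\n    P=dep/' c.py; python3 c.py | tail -8
python3 - <<'E'
from h import *
import pickle
im,d,c=pickle.load(open('w4.pkl','rb'))
# dark board edges: threshold on top plane rectified 0.5 mm/px about panel
M=[];g=np.mgrid[0:400,0:400];X=.62-g[0]*.0005;Y=.33-g[1]*.0005
uv=proj(c,np.c_[X.ravel(),Y.ravel(),np.full(X.size,.03)]).astype(np.float32).reshape(400,400,2)
R=cv2.remap(im,uv[...,0],uv[...,1],cv2.INTER_LINEAR)
cv2.imwrite('pics/rect.png',cv2.resize(R[:,:,::-1],(600,600)))
E
```

```text
beam n 384 mid [ 0.5031 -0.2304  0.0908] dir yaw 1.28 slope 40.1 face pt [ 0.5031 -0.2304  0.0908] ext -0.0234 0.0261
  foot 5769 0.0129 ((0.5116246342658997, -0.22928856313228607), (0.14787566661834717, 0.08890040963888168), 1.4897857904434204)
red w4 99 [514.1 128.4] [0.5581 0.2935 0.0299] z30 [0.5581 0.2934 0.03  ]
blue w3 97 [606.8  75.8] [0.4903 0.2057 0.0299] z30 [0.4904 0.2056 0.03  ]
blue w4 117 [451.7  70.3] [0.4907 0.2058 0.0298] z30 [0.4907 0.2057 0.03  ]
tri blue [0.4905 0.2059 0.0297]
panel z 0.02900584543833523
panel ((0.5173273086547852, 0.2531604766845703), (0.17998066544532776, 0.1315412074327469), 16.471006393432617)
```

View pics/rect.png

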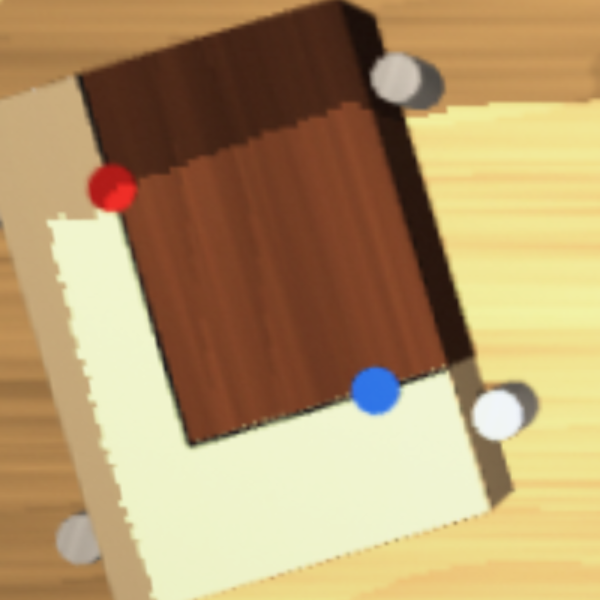

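```bash
python3 -c "
from h import *
go([.4615,-.0408,.09],tool(18.7,0),10);go([.4615,-.0408,.09],tool(18.7,0),8)"
```

```text
10 rows: [ 0.688 -0.29   0.572] [-0.   -0.   -0.24] t 4.35
8 rows: [ 0.859 -0.366  0.714] [-0.  -0.  -0.3] t 4.35
```

The rectified view (1/3 mm per pixel) puts red at (112,188), the corner at (190,444) and blue at (377,390). Leg lengths come out at 89 and 65 mm, which fits, so panel yaw is about 16.5°. Next: to the stylus.

Call:
jog_arm:
  plan: "0.86 -0.37 0.71 0 0 -0.3 -1;0.86 -0.37 0.71 0 0 -0.3 -1;0.86 -0.37 0.71 0 0 -0.3 -1;0.86 -0.37 0.71 0 0 -0.3 -1;0.86 -0.37 0.71 0 0 -0.3 -1;0.86 -0.37 0.71 0 0 -0.3 -1;0.86 -0.37 0.71 0 0 -0.3 -1;0.86 -0.36 0.71 0 0 -0.3 -1;0 0 0 0 0 0 -1;0 0 0 0 0 0 -1"

```text
time_s: 5.35
tcp_pos: [0.4619, -0.0417, 0.091]
ee_rot: [[-0.948, -0.319, 0.001], [-0.319, 0.948, -0.0], [-0.001, -0.001, -1.0]]
wrist_force: [0.3, 0.6, 0.4]
gripper_width: 1.002
gripper_force: 0.0
```

```bash
python3 -c "
from h import *
import pickle
o=cap('wrist');pickle.dump(o,open('w5.pkl','wb'));cv2.imwrite('pics/w5.png',o[0][:,:,::-1])
s=r.sense();print(s['tcp_pos'],s['ee_rot'].round(3).tolist())
go([.4615,-.0408,.004],tool(18.7,0),8)"
```

```text
[ 0.46289973 -0.04119479  0.09141134] [[-0.948, -0.319, 0.002], [-0.319, 0.948, 0.0], [-0.002, -0.001, -1.0]]
8 rows: [0.007 0.004 0.437] [-0.001  0.002 -0.001] t 5.4
```

View pics/w5.png

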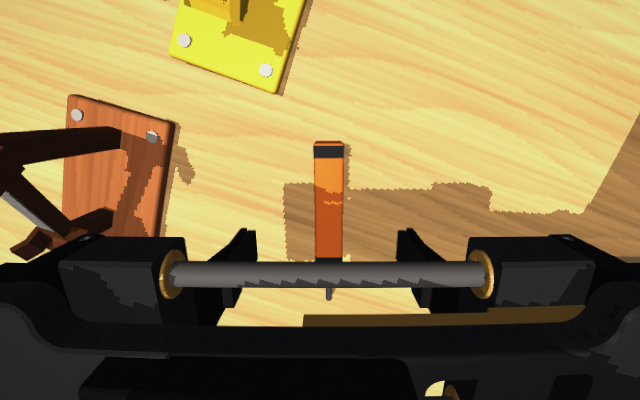

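The stylus is centred between the fingers (column 328), so I descend and close.

Call:
jog_arm:
  plan: "0.01 0 0.44 0 0 0 -1;0.01 0 0.44 0 0 0 -1;0.01 0 0.44 0 0 0 -1;0.01 0 0.44 0 0 0 -1;0.01 0 0.44 0 0 0 -1;0 0 0.43 0 0 0 -1;0 0 0.43 0 0 0 -1;0 0 0.43 0 0 0 -1;0 0 0 0 0 0 1;0 0 0 0 0 0 1"

```text
time_s: 6.4
tcp_pos: [0.4606, -0.0412, 0.003]
ee_rot: [[-0.947, -0.32, -0.001], [-0.32, 0.947, -0.0], [0.001, -0.0, -1.0]]
wrist_force: [-0.2, 0.2, 1.1]
gripper_width: 0.895
gripper_force: 0.0
```

Call:
jog_arm:
  plan: "0 0 0 0 0 0 1;0 0 0 0 0 0 1;0 0 0 0 0 0 1;0 0 0 0 0 0 1;0 0 0 0 0 0 1;0 0 -1 0 0 0 1;0 0 -1 0 0 0 1;0 0 -1 0 0 0 1;0 0 -1 0 0 0 1;0 0 -1 0 0 0 1"

```text
time_s: 7.4
tcp_pos: [0.4603, -0.0412, 0.1294]
ee_rot: [[-0.947, -0.32, 0.0], [-0.32, 0.947, 0.0], [-0.0, 0.0, -1.0]]
wrist_force: [-0.0, 0.0, -0.0]
gripper_width: 0.029
gripper_force: 0.0
```

```bash
cat >> h.py <<'E'
seat=np.array([.5115,-.2300,.100]);SY=1.6
Rseat=tool(SY,-40)  # tool z = -seat z
sx,sz=-Rseat[:,0],-Rseat[:,2]
E
python3 -c "
from h import *
import pickle
im,d,c=pickle.load(open('w5.pkl','rb'));print('tail',plane(c,[(328,143)],.024))
s=r.sense();print(s['tcp_pos'],s['gripper_width'],s['gripper_force']);print(sx,sz)
# axis is 12 above bench; TCP was ~.004 -> TCP 8 mm below axis (beyond)
def T(off,up): return seat+sx*off+sz*(up-.008)
go(T(-.01,.10),Rseat,20); go(T(-.01,.10),Rseat,14)"
```

```text
tail [[ 0.40812699 -0.05875426  0.024     ]]
[ 0.46034754 -0.04119607  0.12941177] 0.028518127702240877 0.0
[ 0.76574577  0.02138922 -0.64278761] [0.642537   0.01794768 0.76604444]
20 rows: [-0.095 -0.404 -0.143] [-0.037  0.248  0.102] t 7.4
14 rows: [-0.135 -0.578 -0.202] [-0.053  0.355  0.146] t 7.4
```

I lifted before the fingers had closed: they move about 0.1 of their range per row. I reopen and look again.

Call:
jog_arm:
  plan: "0 0 0 0 0 0 -1;0 0 0 0 0 0 -1;0 0 0 0 0 0 -1;0 0 0 0 0 0 -1;0 0 0 0 0 0 -1;0 0 0 0 0 0 -1;0 0 0.4 0 0 0 -1;0 0 0.4 0 0 0 -1;0 0 0.4 0 0 0 -1;0 0 0.4 0 0 0 -1"

```text
time_s: 8.4
tcp_pos: [0.4602, -0.0412, 0.087]
ee_rot: [[-0.947, -0.32, -0.001], [-0.32, 0.947, -0.0], [0.001, 0.0, -1.0]]
wrist_force: [-0.6, 0.4, -0.2]
gripper_width: 0.859
gripper_force: 0.0
```

Run:
```python
from h import *
im,d,c=cap('wrist');s=r.sense();print(s['tcp_pos'],s['gripper_width'])
h=cv2.cvtColor(im,cv2.COLOR_RGB2HSV).astype(int);m=(h[...,0]>4)&(h[...,0]<18)&(h[...,1]>170)&(h[...,2]>110);m[300:]=0
y,x=np.nonzero(m);P=dep(c,np.c_[x,y],d)
k=(P[:,2]>.018)&(abs(P[:,0]-.46)<.1)&(abs(P[:,1]+.041)<.07)&(P[:,2]<.035);T=P[k]
rc=cv2.minAreaRect(T[:,:2].astype(np.float32));print(k.sum(),np.percentile(T[:,2],[50,98]),rc,cv2.boxPoints(rc))
go([.461,-.041,.004],tool(18.7,0),7)
```

```text
[ 0.45910724 -0.04137688  0.08557388] 0.9061524856588657
2933 [0.02295316 0.02424512] ((0.45517975091934204, -0.04238554462790489), (0.09985994547605515, 0.023865627124905586), 18.8347225189209) [[ 0.40407097 -0.04721105]
 [ 0.4117757  -0.06979876]
 [ 0.5062885  -0.03756004]
 [ 0.4985838  -0.01497233]]
7 rows: [-0.012 -0.002  0.466] [ 0.001 -0.004 -0.001] t 8.45
```

Call:
jog_arm:
  plan: "-0.01 0 0.46 0 0 0 -1;-0.01 0 0.46 0 0 0 -1;-0.01 0 0.46 0 0 0 -1;-0.01 0 0.46 0 0 0 -1;-0.01 0 0.46 0 0 0 -1;-0.01 0 0.46 0 0 0 -1;-0.01 0 0.46 0 0 0 -1;0 0 0 0 0 0 1;0 0 0 0 0 0 1;0 0 0 0 0 0 1"

```text
time_s: 9.45
tcp_pos: [0.4627, -0.0405, 0.0082]
ee_rot: [[-0.947, -0.32, 0.001], [-0.32, 0.947, 0.0], [-0.001, -0.0, -1.0]]
wrist_force: [-0.1, -1.0, 0.6]
gripper_width: 0.809
gripper_force: 0.0
```

Call:
jog_arm:
  plan: "0 0 0 0 0 0 1;0 0 0 0 0 0 1;0 0 0 0 0 0 1;0 0 0 0 0 0 1;0 0 0 0 0 0 1;0 0 0 0 0 0 1;0 0 0 0 0 0 1;0 0 -0.4 0 0 0 1;0 0 -1 0 0 0 1;0 0 -1 0 0 0 1"

```text
time_s: 10.45
tcp_pos: [0.4616, -0.0408, 0.0685]
ee_rot: [[-0.947, -0.32, -0.002], [-0.32, 0.947, -0.0], [0.002, 0.0, -1.0]]
wrist_force: [-0.0, 0.1, -0.8]
gripper_width: 0.271
gripper_force: 30.0
```

```bash
python3 -c "
from h import *
s=r.sense();print(s['tcp_pos'],s['gripper_width'],s['gripper_force'],s['wrist_force'])
def T(off,up): return seat+sx*off+sz*(up-.008)
go(T(-.01,.10),Rseat,15)"
```

```text
[ 0.46164365 -0.04075874  0.06849004] 0.2711684967767442 29.999481439590454 [-0.02802412  0.05030044 -0.76968254]
15 rows: [-0.069 -0.534 -0.345] [-0.05   0.33   0.136] t 10.45
```

Call:
jog_arm:
  plan: "-0.07 -0.53 -0.34 -0.05 0.33 0.14 1;-0.07 -0.53 -0.34 -0.05 0.33 0.14 1;-0.07 -0.53 -0.34 -0.05 0.33 0.14 1;-0.07 -0.53 -0.34 -0.05 0.33 0.14 1;-0.07 -0.53 -0.34 -0.05 0.33 0.14 1;-0.07 -0.53 -0.34 -0.05 0.33 0.14 1;-0.07 -0.53 -0.34 -0.05 0.33 0.14 1;-0.07 -0.53 -0.34 -0.05 0.33 0.14 1;-0.07 -0.53 -0.34 -0.05 0.33 0.14 1;-0.07 -0.53 -0.34 -0.05 0.33 0.14 1"

```text
time_s: 11.45
tcp_pos: [0.5271, -0.1636, 0.145]
ee_rot: [[-0.886, -0.12, -0.449], [-0.118, 0.992, -0.034], [0.449, 0.023, -0.893]]
wrist_force: [-0.8, 0.4, -1.2]
gripper_width: 0.272
gripper_force: 30.0
```

```bash
python3 -c "
from h import *
s=r.sense();print(s['tcp_pos'],s['ee_rot'].round(2).tolist())
def T(off,up): return seat+sx*off+sz*(up-.004)
go(T(-.010,.09),Rseat,6)"
```

```text
[ 0.52709267 -0.16359665  0.14502389] [[-0.89, -0.12, -0.45], [-0.12, 0.99, -0.03], [0.45, 0.02, -0.89]]
6 rows: [-0.049 -0.447 -0.255] [-0.038  0.276  0.108] t 11.45
```

Call:
jog_arm:
  plan: "-0.05 -0.45 -0.26 -0.04 0.28 0.11 1;-0.05 -0.45 -0.26 -0.04 0.28 0.11 1;-0.05 -0.45 -0.26 -0.04 0.28 0.11 1;-0.05 -0.45 -0.26 -0.04 0.28 0.11 1;-0.05 -0.45 -0.26 -0.04 0.28 0.11 1;-0.05 -0.45 -0.26 -0.04 0.28 0.11 1;0 0 0 0 0 0 1;0 0 0 0 0 0 1;0 0 0 0 0 0 1;0 0 0 0 0 0 1"

```text
time_s: 12.45
tcp_pos: [0.5592, -0.2282, 0.1727]
ee_rot: [[-0.765, -0.027, -0.644], [-0.021, 1.0, -0.017], [0.644, 0.0, -0.765]]
wrist_force: [0.4, 0.6, -1.8]
gripper_width: 0.273
gripper_force: 30.0
```

```bash
python3 -c "
from h import *
o=cap('wrist');cv2.imwrite('pics/w6.png',o[0][:,:,::-1])
import pickle;pickle.dump(o,open('w6.pkl','wb'))
o=cap('scene');pickle.dump(o,open('s6.pkl','wb'))
s=r.sense();print(s['tcp_pos'],s['ee_rot'].round(3).tolist())
def T(off,up): return seat+sx*off+sz*(up-.004)
go(T(-.010,.09),Rseat,1)
go(T(-.010,.03),Rseat,5)
go(T(-.008,.001),Rseat,10)"
```

```text
[ 0.55931843 -0.22826906  0.1726618 ] [[-0.765, -0.027, -0.644], [-0.021, 1.0, -0.017], [0.644, 0.0, -0.765]]
1 rows: [-0.002 -0.016  0.017] [ 0.005 -0.012 -0.005] t 12.55
5 rows: [-0.001 -0.003  0.483] [ 0.001 -0.002 -0.001] t 12.55
10 rows: [-0.009 -0.002  0.358] [ 0.001 -0.001 -0.   ] t 12.55
```

View pics/w6.png

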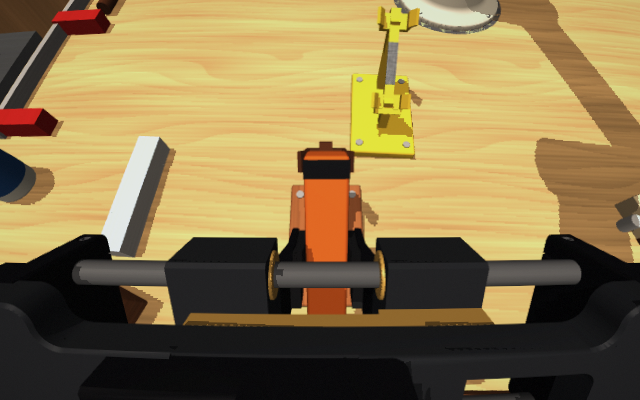

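The stylus hangs aligned above the rest: stylus column 326, foot centre 326, cheeks peeping out evenly on both sides. Lowering.

Call:
jog_arm:
  plan: "0 0 0.5 0 0 0 1;0 0 0.5 0 0 0 1;0 0 0.5 0 0 0 1;0 0 0.5 0 0 0 1;0 0 0.5 0 0 0 1;0 0 0.4 0 0 0 1;0 0 0.25 0 0 0 1;0 0 0.2 0 0 0 1;-0.04 0 0.15 0 0 0 1;-0.04 0 0 0 0 0 1"

```text
time_s: 13.55
tcp_pos: [0.5045, -0.2302, 0.1041]
ee_rot: [[-0.764, -0.026, -0.645], [-0.02, 1.0, -0.017], [0.645, -0.0, -0.764]]
wrist_force: [-0.0, 0.4, -0.7]
gripper_width: 0.274
gripper_force: 30.0
```

```bash
cat > s.py <<'E'
from h import *
s=r.sense();q=s['tcp_pos']-seat
print('t',round(s['time_s'],2),'seat s,y,n',(q@sx).round(4),(q@Rseat[:,1]).round(4),(q@sz).round(4),'F',s['wrist_force'].round(2),'grip',s['gripper_width'].round(3),s['gripper_force'].round(1),'pitch',np.degrees(np.arctan2(np.hypot(*s['ee_rot'][:2,2]),-s['ee_rot'][2,2])).round(2))
E
python3 s.py
```

```text
Traceback (most recent call last):
  File "s.py", line 3, in <module>
    print('t',round(s['time_s'],2),'seat s,y,n',(q@sx).round(4),(q@Rseat[:,1]).round(4),(q@sz).round(4),'F',s['wrist_force'].round(2),'grip',s['gripper_width'].round(3),s['gripper_force'].round(1),'pitch',np.degrees(np.arctan2(np.hypot(*s['ee_rot'][:2,2]),-s['ee_rot'][2,2])).round(2))
                                                                                                                                             ^^^^^^^^^^^^^^^^^^^^^^^^
AttributeError: 'float' object has no attribute 'round'
```

Call:
jog_arm:
  plan: "0 0 0.04 0 0 0 1;0 0 0.04 0 0 0 1;0 0 0.02 0 0 0 1;0 0 0 0 0 0 1;0 0 0 0 0 0 1;0 0 0 0 0 0 1;0 0 0 0 0 0 1;0 0 0 0 0 0 1;0 0 0 0 0 0 1;0 0 0 0 0 0 1"

```text
time_s: 14.55
tcp_pos: [0.5045, -0.2303, 0.1037]
ee_rot: [[-0.766, -0.028, -0.642], [-0.02, 1.0, -0.019], [0.642, -0.001, -0.767]]
wrist_force: [3.4, 1.6, 5.3]
gripper_width: 0.271
gripper_force: 30.0
```

```bash
sed -i "s/s\['gripper_width'\].round(3),s\['gripper_force'\].round(1)/round(s['gripper_width'],3),round(s['gripper_force'],1)/" s.py; python3 s.py
```

```text
t 14.55 seat s,y,n -0.0078 -0.0001 -0.0017 F [3.36 1.6  5.26] grip 0.271 30.0 pitch 39.95
```

Call:
jog_arm:
  plan: "0 0 0 0 0 0 -1;0 0 0 0 0 0 -1;0 0 0 0 0 0 -1;0 0 0 0 0 0 -1;0 0 0 0 0 0 -1;0 0 -0.6 0 0 0 -1;0 0 -0.8 0 0 0 -1;0 0 -0.9 0 0 0 -1;0 0 -0.9 0 0 0 -1;0 0 0 0 0 0 -1"

```text
time_s: 15.55
tcp_pos: [0.5567, -0.2292, 0.1647]
ee_rot: [[-0.768, -0.027, -0.64], [-0.02, 1.0, -0.019], [0.641, -0.002, -0.768]]
wrist_force: [-0.1, 0.1, 0.3]
gripper_width: 0.993
gripper_force: 0.0
```

```bash
python3 s.py
python3 - <<'E'
from h import *
import pickle
o=cap('wrist');pickle.dump(o,open('w7.pkl','wb'));cv2.imwrite('pics/w7.png',o[0][:,:,::-1])
im,d,c=o
h=cv2.cvtColor(im,cv2.COLOR_RGB2HSV).astype(int);m=(h[...,0]>4)&(h[...,0]<18)&(h[...,1]>170)&(h[...,2]>110);m[300:]=0
y,x=np.nonzero(m);P=dep(c,np.c_[x,y],d)-seat
S=np.c_[P@sx,P@Rseat[:,1],P@sz];k=(abs(S)<[.08,.03,.03]).all(1);S=S[k]
print(k.sum(),np.percentile(S,[1,50,99],axis=0).round(4))
T=S[S[:,2]>np.percentile(S[:,2],50)-.004];print(cv2.minAreaRect(T[:,:2].astype(np.float32)),np.polyfit(T[:,0],T[:,2],1))
E
```

```text
t 15.55 seat s,y,n -0.007 -0.0004 0.0786 F [-0.08  0.08  0.29] grip 0.993 0.0 pitch 39.84
3034 [[-0.0639 -0.0123 -0.0134]
 [-0.0133 -0.0004  0.0137]
 [ 0.0359  0.0111  0.0153]]
((-0.013698257505893707, -0.00041183922439813614), (0.10057703405618668, 0.023829178884625435), 0.034457236528396606) [-0.00045373  0.01372306]
```

View pics/w7.png

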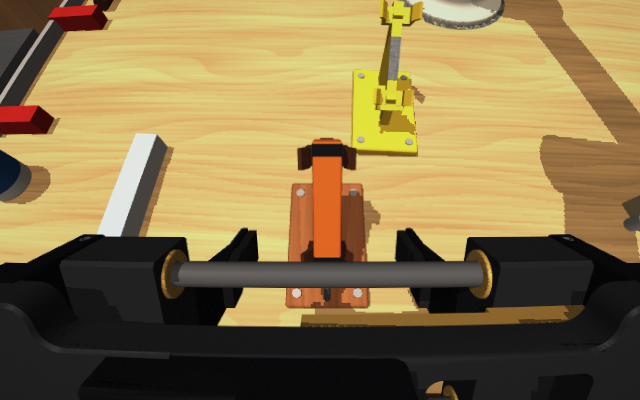

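The stylus lies seated between the cheeks (column 328): tail at s = −64 mm, yaw error about 0, height +1.7 mm. Next I regrasp with the tool vertical, 50° from the stylus axis, a little toward the tail.

```bash
python3 -c "
from h import *
go([.500,-.2303,.175],tool(SY,0),8)
go([.500,-.2303,.0925],tool(SY,0),8,(np.array([.500,-.2303,.175]),tool(SY,0)))"
```

```text
8 rows: [ 0.283 -0.     0.053] [ 0.001 -0.625 -0.001] t 15.6
8 rows: [-0.     0.     0.412] [0. 0. 0.] t 15.6
```

Call:
jog_arm:
  plan: "0.28 0 0.05 0 -0.62 0 -1;0.28 0 0.05 0 -0.62 0 -1;0.28 0 0.05 0 -0.62 0 -1;0.28 0 0.05 0 -0.62 0 -1;0.28 0 0.05 0 -0.62 0 -1;0.29 0 0.05 0 -0.63 0 -1;0.29 0 0.05 0 -0.63 0 -1;0.29 0 0.05 0 -0.63 0 -1;0 0 0 0 0 0 -1;0 0 0 0 0 0 -1"

```text
time_s: 16.6
tcp_pos: [0.498, -0.2303, 0.1752]
ee_rot: [[-1.0, -0.026, -0.005], [-0.026, 1.0, 0.0], [0.005, 0.0, -1.0]]
wrist_force: [-0.1, -0.3, 0.3]
gripper_width: 1.0
gripper_force: 0.0
```

```bash
python3 s.py; python3 -c "
from h import *
s=r.sense();print(s['tcp_pos'],s['ee_rot'].round(3).tolist())
go([.500,-.2303,.0925],tool(SY,0),9)"
```

```text
t 16.6 seat s,y,n -0.0587 0.0001 0.0489 F [-0.14 -0.29  0.27] grip 1.0 0.0 pitch 0.3
[ 0.49799565 -0.23031522  0.17517816] [[-1.0, -0.026, -0.005], [-0.026, 1.0, 0.0], [0.005, 0.0, -1.0]]
9 rows: [-0.01  -0.     0.367] [ 0.    -0.004 -0.002] t 16.6
```

Call:
jog_arm:
  plan: "-0.01 0 0.5 0 0 0 -1;-0.01 0 0.5 0 0 0 -1;-0.01 0 0.5 0 0 0 -1;-0.01 0 0.5 0 0 0 -1;-0.01 0 0.5 0 0 0 -1;-0.01 0 0.4 0 0 0 -1;0 0 0.3 0 0 0 -1;0 0 0.1 0 0 0 -1;0 0 0 0 0 0 0;0 0 0 0 0 0 1"

```text
time_s: 17.6
tcp_pos: [0.501, -0.2304, 0.0935]
ee_rot: [[-1.0, -0.026, -0.003], [-0.026, 1.0, -0.0], [0.003, -0.0, -1.0]]
wrist_force: [0.1, 0.4, 0.5]
gripper_width: 0.891
gripper_force: 0.0
```

```bash
python3 s.py; python3 -c "
from h import *
print(r.sense()['tcp_pos'])"
```

```text
t 17.6 seat s,y,n -0.0039 -0.0001 -0.0117 F [0.09 0.4  0.48] grip 0.891 0.0 pitch 0.16
[ 0.5009961  -0.23036015  0.09349548]
```

Call:
jog_arm:
  plan: "0 0 0 0 0 0 1;0 0 0 0 0 0 1;0 0 0 0 0 0 1;0 0 0 0 0 0 1;0 0 0 0 0 0 1;0 0 0 0 0 0 1;0 0 0 0 0 0 1;0 0 0 0 0 0 1;0 0 0 0 0 0 1;0 0 0 0 0 0 1"

```text
time_s: 18.6
tcp_pos: [0.5006, -0.2303, 0.093]
ee_rot: [[-1.0, -0.026, -0.004], [-0.026, 1.0, -0.0], [0.004, 0.0, -1.0]]
wrist_force: [0.6, -0.0, -0.4]
gripper_width: 0.276
gripper_force: 30.0
```

```bash
python3 s.py
python3 - <<'E'
from h import *
s=r.sense();print(s['tcp_pos'],s['ee_rot'].round(3).tolist())
import pickle
o=cap('wrist');pickle.dump(o,open('w8.pkl','wb'))
# lift along seat z by 60mm, then to panel pre-point
up=s['tcp_pos']+sz*.05
go(up,s['ee_rot'],4)
E
```

```text
t 18.6 seat s,y,n -0.0039 0.0 -0.0124 F [ 0.65 -0.02 -0.43] grip 0.276 30.0 pitch 0.22
[ 0.50057246 -0.23028321  0.09296258] [[-1.0, -0.026, -0.004], [-0.026, 1.0, -0.0], [0.004, 0.0, -1.0]]
4 rows: [-0.32   0.    -0.384] [ 0.  0. -0.] t 18.65
```

```bash
cat >> h.py <<'E'
R1=tool(SY,0); p1=np.array([.5007,-.2303,.0930]) # pose at regrasp
mid=seat+sx*-.009+sz*.0017
tipT=R1.T@(mid+.095*sx-p1)      # tip in tool frame
axT=R1.T@sx
c0=np.array([.5174,.2550]);PY=16.5
PR=Ro.from_euler('z',PY,degrees=True).as_matrix()
def pan(x,y,z=.03): return np.r_[c0,0]+PR@np.array([x,y,0])/1000+[0,0,z]
Rd=tool(PY,-33)
def tcp_for(tip,R=Rd): return tip-R@tipT
def tipnow():
    s=r.sense();t=s['tcp_pos']+s['ee_rot']@tipT;l=PR.T@(t-np.r_[c0,0])
    print('t',round(s['time_s'],2),'tip panel mm',(l*1000).round(1),'lean',np.degrees(np.arccos(-(s['ee_rot']@axT)[2])).round(1),'F',s['wrist_force'].round(2),'grip',round(s['gripper_width'],3))
E
python3 - <<'E'
from h import *
print(tipT.round(4),axT.round(3))
a=p1+sz*.05
go(a,R1,4,(p1,R1))
b=tcp_for(pan(50,25,.033+.05));print(b)
go(b,Rd,22,(a,R1))
E
```

```text
[-0.0778 -0.      0.047 ] [-0.766  0.     0.643]
4 rows: [-0.321 -0.    -0.383] [0. 0. 0.] t 18.65
[0.52022936 0.28191356 0.16475885]
22 rows: [-0.096  0.923 -0.103] [ 0.024  0.186 -0.082] t 18.65
```

Call:
jog_arm:
  plan: "-0.16 0 -0.19 0 0 0 1;-0.32 0 -0.38 0 0 0 1;-0.32 0 -0.38 0 0 0 1;-0.32 0 -0.38 0 0 0 1;-0.16 0 -0.19 0 0 0 1;-0.1 0.5 -0.1 0.02 0.19 -0.08 1;-0.1 0.92 -0.1 0.02 0.19 -0.08 1;-0.1 0.92 -0.1 0.02 0.19 -0.08 1;-0.1 0.92 -0.1 0.02 0.19 -0.08 1;-0.1 0.92 -0.1 0.02 0.19 -0.08 1"

```text
time_s: 19.65
tcp_pos: [0.5408, -0.1234, 0.1424]
ee_rot: [[-0.987, -0.083, -0.136], [-0.081, 0.996, -0.021], [0.137, -0.01, -0.99]]
wrist_force: [0.5, -0.5, -1.6]
gripper_width: 0.274
gripper_force: 30.0
```

```bash
python3 -c "
from h import *
tipnow();print(r.sense()['tcp_pos'])
go(tcp_for(pan(50,25,.083)),Rd,18)"
```

```text
t 19.65 tip panel mm [ -16.  -384.3   85.2] lean 42.1 F [ 0.54 -0.52 -1.59] grip 0.274
[ 0.54077303 -0.12337557  0.14244375]
18 rows: [-0.09   0.895 -0.098] [ 0.025  0.173 -0.078] t 19.65
```

Call:
jog_arm:
  plan: "-0.09 0.9 -0.1 0.03 0.17 -0.08 1;-0.09 0.9 -0.1 0.03 0.17 -0.08 1;-0.09 0.9 -0.1 0.03 0.17 -0.08 1;-0.09 0.9 -0.1 0.03 0.17 -0.08 1;-0.09 0.9 -0.1 0.03 0.17 -0.08 1;-0.09 0.9 -0.1 0.03 0.17 -0.08 1;-0.09 0.9 -0.1 0.03 0.17 -0.08 1;-0.09 0.9 -0.1 0.03 0.17 -0.08 1;-0.09 0.9 -0.1 0.03 0.17 -0.08 1;-0.09 0.9 -0.1 0.03 0.17 -0.08 1"

```text
time_s: 20.65
tcp_pos: [0.5377, 0.1037, 0.1571]
ee_rot: [[-0.913, -0.2, -0.356], [-0.179, 0.979, -0.094], [0.368, -0.022, -0.93]]
wrist_force: [-0.2, 0.4, -1.0]
gripper_width: 0.27
gripper_force: 30.0
```

```bash
python3 -c "
from h import *
tipnow();print(r.sense()['tcp_pos'],r.sense()['joints'])
go(tcp_for(pan(50,25,.075)),Rd,8)"
```

```text
t 20.65 tip panel mm [  31.2 -157.1   84.8] lean 28.4 F [-0.24  0.42 -1.01] grip 0.27
[0.53773076 0.10373274 0.15710727] [  25.5388068    29.22363069    0.63736053   -3.99555473  -82.70720295
 -102.95614012]
8 rows: [-0.109  0.886 -0.066] [ 0.018  0.177 -0.078] t 20.65
```

Call:
jog_arm:
  plan: "-0.11 0.89 -0.07 0.02 0.18 -0.08 1;-0.11 0.89 -0.07 0.02 0.18 -0.08 1;-0.11 0.89 -0.07 0.02 0.18 -0.08 1;-0.11 0.89 -0.07 0.02 0.18 -0.08 1;-0.11 0.89 -0.07 0.02 0.18 -0.08 1;-0.11 0.89 -0.07 0.02 0.17 -0.08 1;-0.11 0.89 -0.07 0.02 0.17 -0.07 1;-0.11 0.86 -0.07 0.02 0.17 -0.07 1;0 0 0 0 0 0 1;0 0 0 0 0 0 1"

```text
time_s: 21.65
tcp_pos: [0.5205, 0.2812, 0.1566]
ee_rot: [[-0.805, -0.285, -0.52], [-0.238, 0.958, -0.157], [0.544, -0.003, -0.839]]
wrist_force: [-0.1, -0.1, -0.8]
gripper_width: 0.27
gripper_force: 30.0
```

```bash
python3 -c "
from h import *
import pickle
tipnow();print(r.sense()['tcp_pos'])
go(tcp_for(pan(50,25,.045)),Rd,8)
o={n:cap(n) for n in('scene','top','wrist')};pickle.dump(o,open('v9.pkl','wb'))
s=r.sense();t=s['tcp_pos']+s['ee_rot']@tipT
R=lambda im,x,y,w,h,W,H:cv2.resize(im[y:y+h,x:x+w,::-1],(W,H),interpolation=cv2.INTER_CUBIC)
for n in o: print(n,proj(o[n][2],[t,pan(50,25)]).round(1).tolist())
m=np.vstack([np.hstack([R(o['top'][0],190,165,80,60,400,300),R(o['scene'][0],330,230,80,60,400,300)]),R(o['wrist'][0],80,100,480,300,480,300) if 0 else np.hstack([R(o['wrist'][0],0,0,640,400,480,300),np.zeros((300,320,3),np.uint8)])])
cv2.imwrite('pics/m9.png',m)"
```

```text
t 21.65 tip panel mm [50.2 24.1 74.9] lean 17.1 F [-0.1  -0.1  -0.81] grip 0.27
[0.52050855 0.28118617 0.15659322]
8 rows: [-0.081  0.004  0.125] [-0.003  0.001 -0.   ] t 21.65
scene [[375.7, 281.0], [374.5, 286.4]]
top [[218.7, 195.4], [221.4, 197.2]]
wrist [[326.5, 304.2], [328.6, 301.3]]
```

View pics/m9.png

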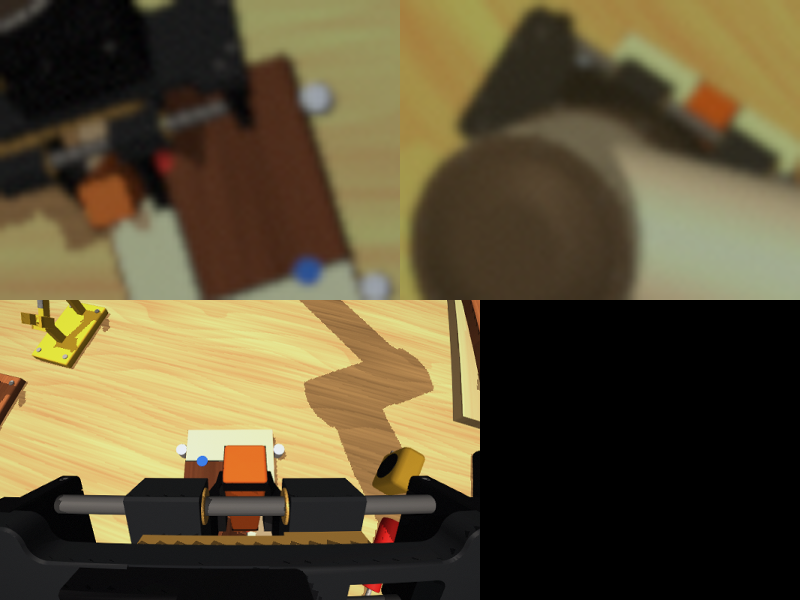

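The red dot shows in the top view at pixel (222,197), predicted (221,197), but the gripper hides the tip in every view. I check the in-hand pose from the visible stylus body instead.

Run:
```python
from h import *
import pickle
for nm,(im,d,c) in (('w8',pickle.load(open('w8.pkl','rb'))),('v9',pickle.load(open('v9.pkl','rb'))['wrist'])):
    # camera->tool: mount fixed; use state pose
    if nm=='v9': s=r.sense();p,R=s['tcp_pos'],s['ee_rot']
    else: p,R=p1,R1
    h=cv2.cvtColor(im,cv2.COLOR_RGB2HSV).astype(int);m=(h[...,0]>2)&(h[...,0]<18)&(h[...,1]>150)&(h[...,2]>60);m[270:]=0
    m=cv2.erode(m.astype(np.uint8),np.ones((3,3)))>0
    y,x=np.nonzero(m);P=(dep(c,np.c_[x,y],d)-p)@R
    g=P-tipT+.095*axT; up=np.cross(axT,[0,1.,0]);up*=-np.sign(up[2])
    S=np.c_[g@axT,g[:,1],g@up];k=(abs(S)<[.08,.02,.03]).all(1);S=S[k]
    T=S[(abs(S[:,2]-.012)<.004)&(S[:,0]>-.053)]
    print(nm,k.sum(),len(T),'s',np.percentile(T[:,0],[0,100]).round(4),'n fit',np.polyfit(T[:,0],T[:,2],1).round(4))
    b=np.arange(-.05,.01,.008)
    for q in b:
        u=T[(T[:,0]>=q)&(T[:,0]<q+.008)]
        if len(u)>20: print('   s',round(q+.004,3),'y mid',((u[:,1].min()+u[:,1].max())/2*1000).round(2),'w',(np.ptp(u[:,1])*1000).round(1),'n',(np.median(u[:,2])*1000).round(2))
    E=S[(S[:,0]<-.045)];print('   tail face s median',np.median(S[(abs(S[:,2])<.008)][:,0]).round(4) if (abs(S[:,2])<.008).any() else None)
```

```text
w8 4704 312 s [-0.053  -0.0341] n fit [0.0137 0.0125]
   s -0.038 y mid -0.3 w 22.4 n 12.02
   tail face s median -0.055
v9 2934 308 s [-0.053  -0.0336] n fit [0.034  0.0135]
   s -0.038 y mid -0.24 w 22.1 n 12.3
   tail face s median -0.0544
```

The in-hand pose agrees to better than 0.5 mm (tail face s = −54.5, y = −0.3, top 12.2 mm), so I approach the red dot by the computed tip.

```bash
python3 -c "
from h import *
go(tcp_for(pan(50,25,.034)),Rd,8)"
```

```text
8 rows: [-0.113  0.01   0.174] [-0.002  0.002 -0.001] t 21.8
```

Call:
jog_arm:
  plan: "-0.11 0.01 0.17 0 0 0 1;-0.11 0.01 0.17 0 0 0 1;-0.11 0.01 0.17 0 0 0 1;-0.11 0.01 0.17 0 0 0 1;-0.11 0.01 0.17 0 0 0 1;-0.11 0.01 0.17 0 0 0 1;-0.11 0.01 0.17 0 0 0 1;-0.11 0.01 0.17 0 0 0 1;0 0 0 0 0 0 1;0 0 0 0 0 0 1"

```text
time_s: 22.8
tcp_pos: [0.5199, 0.2826, 0.1164]
ee_rot: [[-0.805, -0.285, -0.52], [-0.238, 0.959, -0.157], [0.543, -0.003, -0.839]]
wrist_force: [0.1, -0.4, -0.9]
gripper_width: 0.274
gripper_force: 30.0
```

```bash
python3 -c "
from h import *
tipnow()
go(tcp_for(pan(50,25,.028)),Rd,6)"
```

```text
t 22.8 tip panel mm [50.  25.6 34.7] lean 17.1 F [ 0.14 -0.41 -0.86] grip 0.274
6 rows: [-0.024 -0.005  0.037] [-0.003  0.002 -0.001] t 22.8
```

Call:
jog_arm:
  plan: "-0.02 0 0.04 0 0 0 1;-0.02 0 0.04 0 0 0 1;-0.02 0 0.04 0 0 0 1;-0.03 0 0.04 0 0 0 1;-0.03 0 0.03 0 0 0 1;-0.02 0 0.03 0 0 0 1;0 0 0 0 0 0 1;0 0 0 0 0 0 1;0 0 0 0 0 0 1;0 0 0 0 0 0 1"

```text
time_s: 23.8
tcp_pos: [0.5202, 0.2827, 0.1101]
ee_rot: [[-0.806, -0.285, -0.52], [-0.238, 0.959, -0.156], [0.543, -0.002, -0.84]]
wrist_force: [1.5, 0.2, 2.5]
gripper_width: 0.275
gripper_force: 30.0
```

```bash
python3 -c "
from h import *
import time
tipnow()
go(tcp_for(pan(50,25,.028)),Rd,1)
go(tcp_for(pan(20,25,.028)),Rd,10)"
```

```text
t 23.8 tip panel mm [50.4 25.6 28.5] lean 17.1 F [1.49 0.19 2.45] grip 0.275
1 rows: [-0.003 -0.032  0.016] [-0.016  0.017 -0.006] t 23.8
10 rows: [ 0.1   -0.003  0.067] [-0.002  0.002 -0.001] t 23.8
```

Contact: about 3 N at the red dot. Drawing the first 30 mm.

Call:
jog_arm:
  plan: "0.102 -0.002 0.062 0 0 0 1;0.102 -0.002 0.062 0 0 0 1;0.102 -0.002 0.062 0 0 0 1;0.102 -0.002 0.062 0 0 0 1;0.102 -0.002 0.062 0 0 0 1;0.102 -0.002 0.064 0 0 0 1;0.102 -0.002 0.064 0 0 0 1;0.102 -0.002 0.064 0 0 0 1;0.102 -0.002 0.064 0 0 0 1;0.102 -0.002 0.064 0 0 0 1"

```text
time_s: 24.8
tcp_pos: [0.491, 0.2735, 0.1106]
ee_rot: [[-0.805, -0.284, -0.52], [-0.238, 0.959, -0.157], [0.543, -0.002, -0.839]]
wrist_force: [1.3, 0.3, 1.7]
gripper_width: 0.278
gripper_force: 30.0
```

```bash
python3 -c "
from h import *
import pickle
tipnow()
go(tcp_for(pan(-10,25,.0285)),Rd,10)
o={n:cap(n) for n in('top','wrist')};pickle.dump(o,open('v10.pkl','wb'))
R=lambda im,x,y,w,h,W,H:cv2.resize(im[y:y+h,x:x+w,::-1],(W,H),interpolation=cv2.INTER_CUBIC)
m=np.vstack([np.hstack([R(o['top'][0],190,165,80,60,400,300),R(o['wrist'][0],240,220,160,120,400,300)])]);cv2.imwrite('pics/m10.png',m)
s=r.sense();t=s['tcp_pos']+s['ee_rot']@tipT
for n in o: print(n,proj(o[n][2],[t,pan(50,25),pan(-40,25),pan(-40,-40)]).round(1).tolist())"
```

```text
t 24.8 tip panel mm [19.7 25.1 28.9] lean 17.1 F [1.26 0.29 1.74] grip 0.278
10 rows: [ 0.099 -0.001  0.065] [-0.002  0.001 -0.001] t 24.8
top [[224.5, 207.2], [221.4, 197.2], [230.2, 226.0], [251.2, 219.3]]
wrist [[326.6, 304.0], [326.5, 343.7], [326.7, 235.5], [255.1, 235.3]]
```

View pics/m10.png

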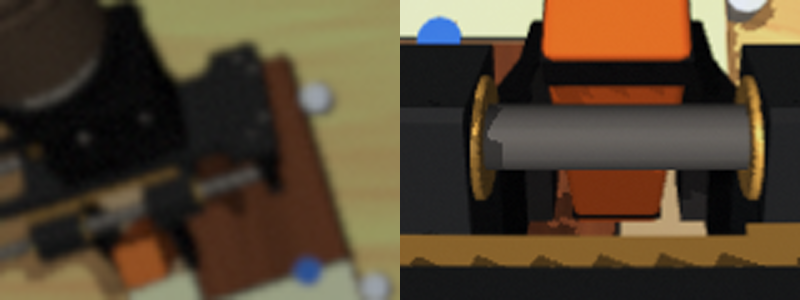

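The wrist view shows the blue dot at (255.6,236), predicted (255.1,235.3). The seam shows by the tip at column 328, predicted 326.6, so alignment is within about 1 mm. Continuing.

Call:
jog_arm:
  plan: "0.1 0 0.065 0 0 0 1;0.1 0 0.065 0 0 0 1;0.1 0 0.065 0 0 0 1;0.1 0 0.065 0 0 0 1;0.1 0 0.065 0 0 0 1;0.1 0 0.065 0 0 0 1;0.1 0 0.065 0 0 0 1;0.1 0 0.065 0 0 0 1;0.1 0 0.065 0 0 0 1;0.1 0 0.065 0 0 0 1"

```text
time_s: 25.9
tcp_pos: [0.4625, 0.2651, 0.1105]
ee_rot: [[-0.805, -0.284, -0.52], [-0.238, 0.959, -0.156], [0.543, -0.002, -0.84]]
wrist_force: [2.1, -0.1, 1.0]
gripper_width: 0.274
gripper_force: 30.0
```

```bash
python3 -c "
from h import *
tipnow()
go(tcp_for(pan(-40,25,.0285)),Rd,10)"
```

```text
t 25.9 tip panel mm [-10.   25.1  28.8] lean 17.1 F [ 2.14 -0.1   1.03] grip 0.274
10 rows: [ 0.1   -0.001  0.066] [-0.002  0.001 -0.001] t 25.9
```

Call:
jog_arm:
  plan: "0.098 0 0.069 0 0 0 1;0.098 0 0.069 0 0 0 1;0.098 0 0.069 0 0 0 1;0.098 0 0.069 0 0 0 1;0.098 0 0.069 0 0 0 1;0.098 0 0.069 0 0 0 1;0.098 0 0.069 0 0 0 1;0.098 0 0.069 0 0 0 1;0.098 0 0.069 0 0 0 1;0.098 0 0.069 0 0 0 1"

```text
time_s: 26.9
tcp_pos: [0.4338, 0.2566, 0.1094]
ee_rot: [[-0.805, -0.285, -0.52], [-0.238, 0.959, -0.156], [0.543, -0.002, -0.84]]
wrist_force: [2.0, 0.7, 1.0]
gripper_width: 0.276
gripper_force: 30.0
```

```bash
cat > g.py <<'E'
from h import *
tipnow()
im,d,c=cap('wrist');s=r.sense();p,R=s['tcp_pos'],s['ee_rot']
h=cv2.cvtColor(im,cv2.COLOR_RGB2HSV).astype(int);m=(h[...,0]>2)&(h[...,0]<18)&(h[...,1]>150)&(h[...,2]>60);m[270:]=0
m=cv2.erode(m.astype(np.uint8),np.ones((3,3)))>0
y,x=np.nonzero(m);P=(dep(c,np.c_[x,y],d)-p)@R
g=P-tipT+.095*axT; up=np.cross(axT,[0,1.,0]);up*=-np.sign(up[2])
S=np.c_[g@axT,g[:,1],g@up];S=S[(abs(S)<[.08,.02,.03]).all(1)]
F=S[abs(S[:,2])<.009];F=F[F[:,0]<-.045]
print('tail s',np.median(F[:,0]).round(4),'tilt deg (0 = no slip)',np.degrees(np.arctan(np.polyfit(F[:,2],F[:,0],1)[0])).round(2),'y',((F[:,1].min()+F[:,1].max())/2).round(4))
T=S[(abs(S[:,2]-.012)<.006)&(S[:,0]>-.053)&(S[:,0]<-.03)];print('top',np.median(T[:,2]).round(4),len(T))
E
python3 g.py; python3 -c "
from h import *
go(tcp_for(pan(-40,25,.028)),Rd,1)
go(tcp_for(pan(-40,-7,.028)),Rd,10)"
```

```text
t 26.9 tip panel mm [-39.9  25.1  27.7] lean 17.1 F [2.03 0.73 0.97] grip 0.276
tail s -0.0543 tilt deg (0 = no slip) -0.62 y -0.0004
top 0.0127 345
1 rows: [-0.02  -0.008 -0.026] [-0.017  0.003 -0.006] t 26.95
10 rows: [-0.002 -0.129 -0.002] [-0.002  0.    -0.001] t 26.95
```

At the corner with no slip in the grip. Now the short leg.

Call:
jog_arm:
  plan: "0 -0.08 0 0 0 0 1;0 -0.13 0 0 0 0 1;0 -0.13 0 0 0 0 1;0 -0.13 0 0 0 0 1;0 -0.13 0 0 0 0 1;0 -0.13 0 0 0 0 1;0 -0.13 0 0 0 0 1;0 -0.13 0 0 0 0 1;0 -0.13 0 0 0 0 1;0 -0.13 0 0 0 0 1"

```text
time_s: 27.95
tcp_pos: [0.443, 0.2264, 0.1095]
ee_rot: [[-0.805, -0.284, -0.52], [-0.238, 0.959, -0.156], [0.543, -0.002, -0.84]]
wrist_force: [-0.9, 0.1, 0.8]
gripper_width: 0.273
gripper_force: 30.0
```

```bash
python3 g.py; python3 -c "
from h import *
go(tcp_for(pan(-40,-40,.028)),Rd,10)"
```

```text
t 27.95 tip panel mm [-39.7  -6.5  27.8] lean 17.1 F [-0.94  0.13  0.85] grip 0.273
tail s -0.0545 tilt deg (0 = no slip) -0.26 y 0.0001
top 0.0122 340
10 rows: [ 0.001 -0.132 -0.   ] [-0.002  0.001 -0.001] t 28.0
```

Call:
jog_arm:
  plan: "0 -0.13 0.002 0 0 0 1;0 -0.13 0.002 0 0 0 1;0 -0.13 0.002 0 0 0 1;0 -0.13 0.002 0 0 0 1;0 -0.13 0.002 0 0 0 1;0 -0.13 0 0 0 0 1;0 -0.13 0 0 0 0 1;0 -0.13 0 0 0 0 1;0 -0.13 0 0 0 0 1;0 -0.14 0 0 0 0 1"

```text
time_s: 29.0
tcp_pos: [0.4522, 0.1949, 0.1093]
ee_rot: [[-0.805, -0.285, -0.52], [-0.238, 0.959, -0.156], [0.543, -0.002, -0.84]]
wrist_force: [-1.5, 1.2, 0.6]
gripper_width: 0.266
gripper_force: 30.0
```

```bash
python3 g.py; python3 -c "
from h import *
s=r.sense()
u=s['tcp_pos']+[0,0,.06]
go(u,s['ee_rot'],5)
# back: pre pose above seat (tool vertical), 50 mm along seat normal
a=p1+sz*.06
go(a,R1,20,(u,s['ee_rot']))"
```

```text
t 29.0 tip panel mm [-39.8 -39.2  27.6] lean 17.1 F [-1.48  1.19  0.55] grip 0.266
tail s -0.0545 tilt deg (0 = no slip) -0.16 y 0.0001
top 0.0122 341
5 rows: [ 0.261 -0.002 -0.403] [0. 0. 0.] t 29.05
20 rows: [-0.054 -0.865  0.061] [-0.028 -0.205  0.09 ] t 29.05
```

Call:
jog_arm:
  plan: "0 -0.02 0 0 0 0 1;0 0 0 0 0 0 1;0.13 0 -0.2 0 0 0 1;0.26 0 -0.4 0 0 0 1;0.26 0 -0.4 0 0 0 1;0.26 0 -0.4 0 0 0 1;0.26 0 -0.4 0 0 0 1;0.13 0 -0.2 0 0 0 1;-0.05 -0.43 0.03 -0.01 -0.1 0.04 1;-0.05 -0.86 0.06 -0.03 -0.2 0.09 1"

```text
time_s: 30.05
tcp_pos: [0.4622, 0.1643, 0.1653]
ee_rot: [[-0.832, -0.268, -0.486], [-0.228, 0.963, -0.141], [0.507, -0.007, -0.862]]
wrist_force: [-0.1, -0.6, -0.8]
gripper_width: 0.271
gripper_force: 30.0
```

```bash
python3 -c "
from h import *
tipnow()
go(p1+sz*.06,R1,19)"
```

```text
t 30.05 tip panel mm [-35.4 -72.5  85.4] lean 19.6 F [-0.13 -0.6  -0.81] grip 0.271
19 rows: [-0.05  -0.844  0.057] [-0.027 -0.199  0.089] t 30.05
```

Call:
jog_arm:
  plan: "-0.05 -0.84 0.06 -0.03 -0.2 0.09 1;-0.05 -0.84 0.06 -0.03 -0.2 0.09 1;-0.05 -0.84 0.06 -0.03 -0.2 0.09 1;-0.05 -0.84 0.06 -0.03 -0.2 0.09 1;-0.05 -0.84 0.06 -0.03 -0.2 0.09 1;-0.05 -0.84 0.06 -0.03 -0.2 0.09 1;-0.05 -0.84 0.06 -0.03 -0.2 0.09 1;-0.05 -0.84 0.06 -0.03 -0.2 0.09 1;-0.05 -0.84 0.06 -0.03 -0.2 0.09 1;-0.05 -0.84 0.06 -0.03 -0.2 0.09 1"

```text
time_s: 31.05
tcp_pos: [0.5108, -0.0418, 0.1496]
ee_rot: [[-0.96, -0.137, -0.244], [-0.128, 0.99, -0.05], [0.249, -0.017, -0.968]]
wrist_force: [0.3, -0.3, -1.5]
gripper_width: 0.272
gripper_force: 30.0
```

```bash
python3 -c "
from h import *
go(p1+sz*.06,R1,9)"
```

```text
9 rows: [-0.06  -0.841  0.049] [-0.024 -0.199  0.085] t 31.05
```

Call:
jog_arm:
  plan: "-0.06 -0.84 0.05 -0.02 -0.2 0.09 1;-0.06 -0.84 0.05 -0.02 -0.2 0.09 1;-0.06 -0.84 0.05 -0.02 -0.2 0.09 1;-0.06 -0.84 0.05 -0.02 -0.2 0.09 1;-0.06 -0.84 0.05 -0.02 -0.2 0.09 1;-0.06 -0.84 0.05 -0.02 -0.2 0.08 1;-0.06 -0.84 0.05 -0.03 -0.2 0.08 1;-0.06 -0.84 0.05 -0.03 -0.19 0.08 1;-0.06 -0.84 0.05 -0.03 -0.19 0.08 1;0 0 0 0 0 0 1"

```text
time_s: 32.05
tcp_pos: [0.5381, -0.23, 0.139]
ee_rot: [[-1.0, -0.025, -0.003], [-0.025, 1.0, -0.001], [0.003, -0.001, -1.0]]
wrist_force: [-0.2, 0.2, -0.7]
gripper_width: 0.273
gripper_force: 30.0
```

```bash
python3 g.py; python3 s.py; python3 -c "
from h import *
go(p1+sz*.06,R1,1)
go(p1+sz*.003,R1,9)"
```

```text
t 32.05 tip panel mm [ -42.9 -491.1   91.8] lean 49.8 F [-0.23  0.18 -0.73] grip 0.273
tail s -0.0552 tilt deg (0 = no slip) -0.68 y -0.0012
top 0.0117 310
t 32.1 seat s,y,n -0.0045 0.0004 0.0471 F [-1.15  0.44 -1.46] grip 0.274 30.0 pitch 0.2
1 rows: [-0.037 -0.014  0.002] [-0.006 -0.024 -0.014] t 32.1
9 rows: [ 0.158 -0.002  0.195] [-0.001 -0.003 -0.002] t 32.1
```

Aligned. Lowering onto the rest.

Call:
jog_arm:
  plan: "0.2 0 0.25 0 0 0 1;0.2 0 0.25 0 0 0 1;0.2 0 0.25 0 0 0 1;0.2 0 0.25 0 0 0 1;0.2 0 0.25 0 0 0 1;0.15 -0.01 0.18 0 0 0 1;0.12 0 0.15 0 0 0 1;0.08 0 0.1 0 0 0 1;0.06 0 0.07 0 0 0 1;0 0 0 0 0 0 1"

```text
time_s: 33.1
tcp_pos: [0.5044, -0.2289, 0.0959]
ee_rot: [[-1.0, -0.029, -0.001], [-0.029, 1.0, -0.001], [0.001, -0.001, -1.0]]
wrist_force: [-0.8, -0.1, -1.0]
gripper_width: 0.273
gripper_force: 30.0
```

```bash
python3 s.py; python3 -c "
from h import *
print(r.sense()['tcp_pos'])
go(p1-sz*.0003,R1,4)"
```

```text
t 33.1 seat s,y,n -0.0028 0.0013 -0.0077 F [-0.82 -0.1  -0.96] grip 0.273 30.0 pitch 0.1
[ 0.50435858 -0.22885236  0.09591812]
4 rows: [ 0.039 -0.013  0.032] [-0.002 -0.003  0.001] t 33.1
```

Call:
jog_arm:
  plan: "0.035 -0.013 0.035 0 0 0 1;0.035 -0.013 0.035 0 0 0 1;0.035 -0.013 0.035 0 0 0 1;0.035 -0.013 0.04 0 0 0 1;0 0 0 0 0 0 1;0 0 0 0 0 0 1;0 0 0 0 0 0 1;0 0 0 0 0 0 1;0 0 0 0 0 0 1;0 0 0 0 0 0 1"

```text
time_s: 34.1
tcp_pos: [0.5014, -0.2303, 0.0926]
ee_rot: [[-1.0, -0.029, -0.0], [-0.029, 1.0, -0.001], [0.001, -0.001, -1.0]]
wrist_force: [0.4, 1.6, 1.5]
gripper_width: 0.272
gripper_force: 30.0
```

```bash
python3 s.py
```

```text
t 34.1 seat s,y,n -0.003 0.0 -0.0122 F [0.35 1.62 1.52] grip 0.272 30.0 pitch 0.08
```

Back at the regrasp pose and in light contact, so I release and withdraw.

Call:
jog_arm:
  plan: "0 0 0 0 0 0 -1;0 0 0 0 0 0 -1;0 0 0 0 0 0 -1;0 0 0 0 0 0 -1;0 0 0 0 0 0 -1;0 0 0 0 0 0 -1;0 0 -0.3 0 0 0 -1;0 0 -0.8 0 0 0 -1;0 0 -1 0 0 0 -1;0 0 -1 0 0 0 -1"

```text
time_s: 35.1
tcp_pos: [0.501, -0.2302, 0.1712]
ee_rot: [[-1.0, -0.029, -0.001], [-0.029, 1.0, -0.001], [0.001, -0.001, -1.0]]
wrist_force: [0.8, -0.8, 0.9]
gripper_width: 0.988
gripper_force: 0.0
```

Call:
jog_arm:
  plan: "-0.5 0 -0.5 0 0 0 -1;-1 0 0 0 0 0 -1;-1 0 0 0 0 0 -1;-1 0 0 0 0 0 -1;-1 0 0 0 0 0 -1;0 0 0 0 0 0 -1;0 0 0 0 0 0 -1;0 0 0 0 0 0 -1;0 0 0 0 0 0 -1;0 0 0 0 0 0 -1"

```text
time_s: 36.1
tcp_pos: [0.6131, -0.227, 0.1828]
ee_rot: [[-1.0, -0.028, -0.001], [-0.028, 1.0, -0.001], [0.001, -0.001, -1.0]]
wrist_force: [0.3, 0.4, -1.6]
gripper_width: 1.003
gripper_force: 0.0
```

```bash
python3 s.py
python3 - <<'E'
from h import *
im,d,c=cap('wrist');cv2.imwrite('pics/w11.png',im[:,:,::-1])
h=cv2.cvtColor(im,cv2.COLOR_RGB2HSV).astype(int);m=(h[...,0]>4)&(h[...,0]<18)&(h[...,1]>170)&(h[...,2]>110);m[300:]=0
y,x=np.nonzero(m);P=dep(c,np.c_[x,y],d)-seat
S=np.c_[P@sx,P@Rseat[:,1],P@sz];S=S[(abs(S)<[.08,.03,.03]).all(1)]
T=S[(S[:,2]>.009)];print(len(T),np.median(T[:,2]),cv2.minAreaRect(T[:,:2].astype(np.float32)),np.polyfit(T[:,0],T[:,2],1))
E
```

```text
t 36.1 seat s,y,n 0.0246 0.0001 0.1287 F [ 0.28  0.36 -1.55] grip 1.003 0.0 pitch 0.08
3736 0.013966303203349349 ((-0.00920330360531807, -0.00010761898010969162), (0.1098582074046135, 0.024472706019878387), 0.35596370697021484) [0.01184898 0.01407394]
```

View pics/w11.png

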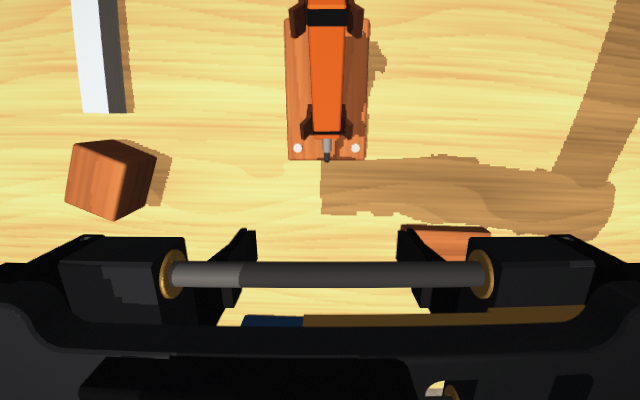

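The stylus is seated at s = −9 mm, y = 0, tip down (column 328, row 158). The gripper is clear, so I hand the job in.

```bash
python3 -c "
from station import r
print(r.finish_job())"
```

```text
the job is handed in; nothing more can be done
None
```

I drew the stylus along the seam from the red dot through the corner to the blue dot, laid it back in the sloping rest tip down, let go and handed the job in at about 36 s; hand-in returned no verdict, and because the gripper hid the tip, its place on the seam is computed rather than seen.

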